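# Tighten the star nut inside the pump bracket

### The arm

A 7-joint arm with a two-finger parallel gripper is mounted at the origin on the work surface. World frame = base frame: x ahead of the robot, y to its left, z up, the work surface at z = 0. Lengths are in m, angles in rad, forces in N, time in s.
With the tool pointing down it reaches from about 0.425 to 0.8 m from the base axis. Payload 8.3 kg.
Tool frame: the origin (TCP) lies midway between the tips of the shut fingers; the grasp point (between the pads) lies 19 mm behind it (arm.grip_depth is the distance from the TCP to the grasp point, in m); z points along the fingers, y is the line along which they close (so a half turn about z gives the same grasp; the last joint's range is limited). The gripper opens to 85 mm and grips with 20 to 120 N. Pads are 22 mm wide; open, the fingers measure 114 mm over their backs; the gripper's body (76 mm by 85 mm) begins 54 mm behind the grasp point. The pads swing forward as they close: fully open they stand 13 mm farther back than shut.
Start: joints at [1.078, 0.383, 0.016, 1.37, -0.006, 1.388, -0.046], TCP at [0.26, -0.568, 0.231] pointing down, gripper open.
Joint ranges: [-2.95, 2.95], [-0.25, 2.06], [-1.52, 1.56], [0.18, 2.33], [-1.44, 4.58], [0.02, 2.06], [-3.01, 3.01]. Speed limits (rad/s): [2.39, 2.39, 3.01, 3.01, 3.14, 3.14, 3.14].

### API

Orientations are given as a 3x3 rotation matrix whose columns are the frame's x, y, z axes.
In Python, from workcell import arm, eoat, planner, vision, order, current_clock, current_joints, current_qd, current_joint_efforts, current_position, current_tool_rot, current_wrist_force, current_wrist_torque, current_gripper_width, current_grasp_force gives the robot as it stands. Calls block until the motion is done:
- arm.reach(position, orientation): joint-space move of the TCP to a pose.
- arm.move_linear(position, orientation=None, speed=0.15, force_limit=None): straight line of the TCP; orientation=None keeps the orientation; speed is the mean speed in m/s. With force_limit (N) it stops when the force on the tool has changed by that much, and returns True; else False.
- arm.movej(angles): joint-space move.
- eoat.gripper_to(opening): finger opening in m; the grip force is fixed at half the most; returns when the fingers have stopped.
- arm.sleep(seconds).
- planner.ik(position, orientation): joint angles nearest the present ones, or None.
- vision.read_camera(name): name is "side" or "top"; returns a dict with "img" (420x560x3 uint8, red, green, blue), "range_z" (420x560 float32, m along the optical axis (not along the pixel's ray), 0 where there is no reading), "fx", "fy", "cx", "cy" (pixels), "extrinsics" (4x4, takes a point from world to camera coordinates). Camera axes: x right, y down, z forward; pixel columns grow to the right and rows downward; lengths in m; the calibration is good to about 2 mm. A picture is of the moment at which its call begins.
A pose or a line that the arm cannot do raises arm.Unreachable and nothing moves.
- order.close_job(): hands the job in; it is judged then, once.
Trained networks look in a picture, given as the dict that the camera call returned (one of the last four; its "shot" number tells which), for a name from the list of things; names that differ only in an ending like _2 or _b are one class to them, and where a whole thing is asked for, a point or a joint stands for the part that bears it (a point fixed in the world has none). Each returns a list of dicts, best first, with "confidence" (0 to 1); they miss things now and then, are a little off and sometimes report something else, mostly with a low value. They report only what shows in the picture. A call takes as long as a camera call. They do not tell look-alikes from the thing itself.
- vision.search_frame(query, picture): "location" ([column, row] in pixels, amid what is visible of it).
- vision.regions_of(query, picture): "mask" (420x560 bool, what is visible of it) and "location" ([column, row] in pixels, amid what is visible of it).
- vision.landmark_of(query, picture): "location" ([column, row] in pixels: a listed point, or the origin of a listed thing).
Readings, each from a call of its own:
- current_clock(): time.
- current_joints(): joint angles.
- current_qd(): joint speeds.
- current_joint_efforts(): joint torques, N m.
- current_position(): TCP position.
- current_tool_rot(): TCP orientation.
- current_wrist_force(): force on the tool from outside, world axes, zero at the start.
- current_wrist_torque(): the same for the moment, N m.
- current_gripper_width(): finger opening in m.
- current_grasp_force(): force on a finger pad.
Only numpy, scipy, OpenCV 4.12 (cv2) and the standard library are available. Lean on these libraries where they do the work, as an engineer would, in place of code of your own. Each camera call takes 0.05 s, during which the arm holds its last target. There are 200 camera calls.

### The job

Take the red-handled star spanner from its rest and tighten the brass star nut in the blue bracket clockwise with it: the walls leave only a short swing, so lift the spanner off, swing it back and reseat it for each stroke. Run the nut down until you feel it go stiff on its crush collar, then give it ten degrees more, no further; never lean the spanner on the bracket, and keep the gripper off bracket and nut. Then lay the spanner back across both bars of its rest and leave everything else on the bench alone.

Things in the scene. Friction and masses are not known exactly. Their poses are not given: they have to be found in the camera images.
- module: Fixed pump module: aluminium plate 270 x 260 x 6 mm on the bench. Origin on the bench under the nut's vertical axis, z up. Its -x side is the open side of the blue bracket round the nut. Under the nut is a steel boss, radius 26 mm, top 36 mm above the bench. A pump 93 mm high stands behind the bracket's back wall.
- bracket: Fixed blue U bracket of the module, same origin and axes as the module. Side walls 8 mm thick, inner faces at y = +-62 mm, from x = -50 to 66 mm; back wall's inner face at x = 62 mm; tops 75 mm above the bench. The seated spanner's handle sticks out to -x and meets the wall ends when turned about 45 degrees either way from the module's -x direction.
- collar (a joint): How far the crush collar under the nut has been turned in, rad, clockwise from above; starts at 0 to 0.03. It stands still while the nut runs freely (0.15 N m about the nut's axis); somewhere after 110 to 160 degrees the nut meets it and both turn on stiffly (1.6 N m about that axis, from the hand's side force and twist together). Right: 0.17 (10 degrees). Both stay where left.
- nut_center (a point): Centre of the star nut, on its axis, half-way up (42 mm above the bench). Six lobes 60 degrees apart, 8 mm wide, 40 mm over the tips, 12 mm high (36 to 48 mm above the bench); x points along a lobe, z up; turns with the nut. A stud of radius 11.5 mm stands on it, tapering from 52 mm to radius 5 mm at 63 mm above the bench, and guides the ring on.
- spanner_ring (a point): Centre of the spanner's steel ring, half-way up; x points away from the handle, z up. 56 mm over flats, 12 mm high, six inward teeth 4.6 mm wide, ends 14 mm from the centre. Drops over the nut only with its x a multiple of 60 degrees (within 4) from the nut's x; seated, its centre is level with the nut's, with 4 degrees of play either way. Lift 13 mm or more to clear the lobes.
- spanner_grip (a point): Middle of the place to grip the spanner's red handle, half-way up, 130 mm from the ring centre; same axes as the ring point (ring to +x). Handle 16 mm wide, 14 mm high, red from 75 to 225 mm from the ring centre. The spanner weighs about 0.35 kg and balances about 115 mm from the ring centre.
- rest: Fixed grey spanner rest, 130 x 75 mm; origin at the centre of its underside on the bench, z up. Two bars across it (along y), 12 mm thick, at x = +-50 mm, tops 25 mm above the bench, with lips 10 mm high at their ends (63 mm between). The spanner lies across both bars along x, ring to +x, its grip point over the rest's centre, 32 mm above the bench.
- wash_bottle: Bystander: bottle, 60 mm across, 160 mm high; origin under its centre.
- screwdriver: Bystander: screwdriver lying on the bench.
- small_wrench: Bystander: small steel wrench lying on the bench.
- spare_ring: Bystander: brass ring 44 mm across, 10 mm high; origin under its centre.
- fitting: Bystander: brass fitting 26 mm across, 24 mm high; origin under its centre.
- ferrule_jar: Bystander: jar 48 mm across, 55 mm high; origin under its centre.
Not all that is in view belongs to the job. Of the things that look like the rest, take the one that is nearest to the robot's base at the start.

How it is judged:
On the way, in this order (a step that is already met when the one before it is completed fails the run):
1. the spanner's ring is seated on the nut (horizontal distance between spanner_ring and nut_center below 0.004 m and distance between spanner_ring and nut_center below 0.006 m), for 0.1 s.
2. the nut has turned its collar in by more than 0.07 rad, with the spanner on it (all of step 1 and value of joint collar above 0.07 rad), for 0.1 s.
At the end, for the whole second after the job is handed in: The collar is turned in by 0.07 to 0.27 rad (4 to 15 degrees), and the spanner lies level, right way up, across both bars of its rest: its grip point within 30 mm of the rest's centre each way, along the rest within 0.35 rad, at rest and let go (value of joint collar above 0.07 rad and x of spanner_grip in the frame of rest between -0.03 and 0.03 m and y of spanner_grip in the frame of rest between -0.03 and 0.03 m and z of spanner_grip in the frame of rest between 0.027 and 0.038 m and angle between spanner_grip's own z axis and vertical below 0.15 rad and angle between the x axis of spanner_grip and the x axis of rest, either way round below 0.35 rad); the robot touches nothing.
It fails at once if the collar is over-tightened (turned in by more than 0.27 rad) (value of joint collar above 0.27 rad).
It fails at once if the spanner leans on the bracket with more than 15 N (contact force between spanner and bracket above 15 N).
It fails at once if the spanner bears on the module and its nut with more than 220 N, all contacts added (contact force between spanner and module above 220 N).
It fails at once if the gripper or arm touches the module (more than 3 N) (contact force between any of the fingers, the arm and module above 3 N).
It fails at once if a bystander is moved more than 30 mm (distance of any of wash_bottle, screwdriver, small_wrench, spare_ring, fitting, ferrule_jar from where it was at the start of the episode above 0.03 m).
It also fails if it takes over 72 s, if anything falls off the work surface, if the arm or the gripper's body presses on something with over 40 N, if the wrist force passes 120 N, or if a joint passes its speed limit or range.

## Working session

There is one attempt and no reset: what is moved stays moved. The work goes in short steps, each a Python script; the robot and the scene stay as the last script left them, time stands still between calls to the robot, and variables do not carry over. Pictures are saved under pics/ and viewed, at most 10 in all, crops included, and the job is handed in when it is done.

```bash
ls; mkdir -p pics; python3 - <<'E'
from workcell import *
import cv2,numpy as np
for n in("top","side"):
    p=vision.read_camera(n); cv2.imwrite(f"pics/{n}0.png",p["img"][:,:,::-1])
    print(n,p["fx"],p["cx"],p["cy"]); print(np.round(p["extrinsics"],3))
    for q in("module","bracket","nut_center","spanner_ring","spanner_grip","rest"):
        print(q,[(np.round(d["location"]).tolist(),round(d["confidence"],2)) for d in vision.landmark_of(q,p)])
print(current_clock())
E
```

```text
pics
top 467.3845170540924 280.88884715567934 207.99581820725857
[[-0.005 -1.    -0.011  0.053]
 [-0.984  0.007 -0.177  0.514]
 [ 0.177  0.01  -0.984  1.363]
 [ 0.     0.     0.     1.   ]]
module [([308.0, 167.0], 0.97)]
bracket [([449.0, 213.0], 0.45), ([166.0, 224.0], 0.36)]
nut_center [([307.0, 162.0], 0.5)]
spanner_ring [([205.0, 166.0], 0.61)]
spanner_grip [([209.0, 208.0], 0.57), ([409.0, 226.0], 0.23), ([306.0, 162.0], 0.15)]
rest [([146.0, 176.0], 0.89), ([212.0, 210.0], 0.74), ([116.0, 264.0], 0.72)]
side 475.5206344633513 275.6481311998301 211.04648631423603
[[-0.715 -0.699 -0.016  0.418]
 [-0.446  0.473 -0.76   0.234]
 [ 0.538 -0.536 -0.65   1.109]
 [ 0.     0.     0.     1.   ]]
module [([268.0, 189.0], 0.67), ([267.0, 175.0], 0.24)]
bracket [([265.0, 185.0], 0.78)]
nut_center [([268.0, 178.0], 0.66)]
spanner_ring [([188.0, 226.0], 0.93)]
spanner_grip [([222.0, 253.0], 0.64), ([286.0, 245.0], 0.45)]
rest [([126.0, 282.0], 0.86), ([165.0, 376.0], 0.82), ([223.0, 260.0], 0.74)]
0.7
```

View pics/top0.png

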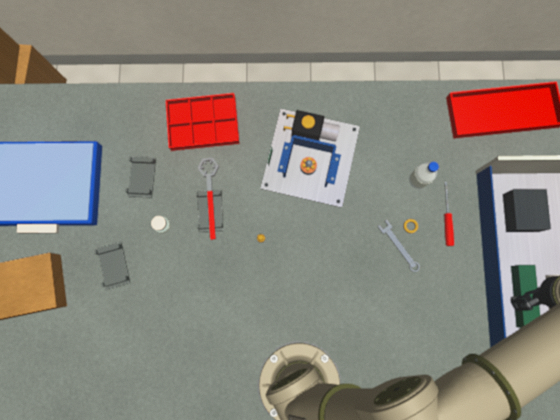

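View pics/side0.png

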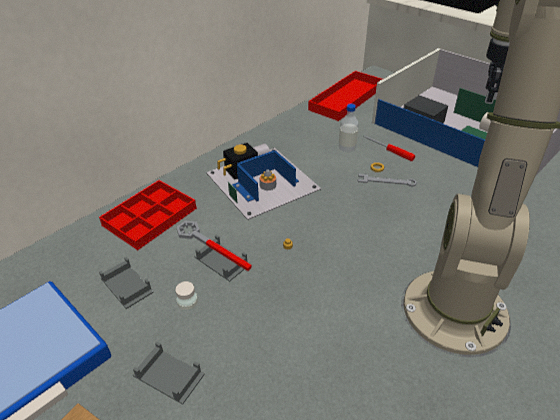

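Top view: the spanner lies on a rest at (210,210), ring at (208,166). Look-alikes for the rest are at (142,176), (210,210) and (113,265). The nut is at (307,163) in the blue bracket, which opens toward the image bottom. Next I'll compute world positions.

```bash
cat > h.py <<'E'
from workcell import *
import cv2,numpy as np
def cloud(p):
    v,u=np.mgrid[0:420,0:560]; z=p["range_z"].astype(float)
    c=np.stack([(u-p["cx"])/p["fx"]*z,(v-p["cy"])/p["fy"]*z,z],-1)
    E=p["extrinsics"]; w=(c-E[:3,3])@E[:3,:3]; w[z==0]=np.nan; return w
def at_z(p,uv,h):
    E=p["extrinsics"]; d=np.array([(uv[0]-p["cx"])/p["fx"],(uv[1]-p["cy"])/p["fy"],1])@E[:3,:3]
    o=-E[:3,3]@E[:3,:3]; return o+d*(h-o[2])/d[2]
def proj(p,w):
    E=p["extrinsics"]; c=E[:3,:3]@w+E[:3,3]; return np.array([c[0]/c[2]*p["fx"]+p["cx"],c[1]/c[2]*p["fy"]+p["cy"]])
def hue(p): return cv2.cvtColor(p["img"],cv2.COLOR_RGB2HSV).astype(int)
E
python3 - <<'E'
from h import *
np.set_printoptions(precision=4,suppress=True)
P={n:vision.read_camera(n) for n in("top","side")}
for n,p in P.items():
    w=cloud(p); H=hue(p); print(n)
    for q,h in(("rest",0.0),("nut_center",.042),("spanner_ring",.032),("spanner_grip",.032),("module",0.)):
        for d in vision.landmark_of(q,p)[:3]:
            x=at_z(p,d["location"],h); print(q,x[:2],"r",round(np.hypot(*x[:2]),3),round(d["confidence"],2))
    for q in("spanner_grip","rest","bracket","module"):
        for d in vision.regions_of(q,p)[:3]:
            m=d["mask"]; a=w[m]; a=a[~np.isnan(a[:,0])]
            print(q,"mask",m.sum(),a.mean(0),np.percentile(a[:,2],[5,50,95]),round(d["confidence"],2))
    z=w[...,2]
    near=lambda c,r:np.hypot(w[...,0]-c[0],w[...,1]-c[1])<r
    red=((H[...,0]<6)|(H[...,0]>174))&(H[...,1]>170)&(z>.02)&(z<.06)
    sr=P["top"]; 
    g=at_z(sr,(210,210),.032); m=red&near(g,.13); a=w[m]
    c,s=cv2.PCACompute(a[:,:2].astype(np.float32),None); t=(a[:,:2]-c)@s[0]
    print("handle",m.sum(),c,s[0],"yaw",np.degrees(np.arctan2(*s[0][::-1])),t.min(),t.max(),np.median(a[:,2]))
    blue=(H[...,0]>100)&(H[...,0]<125)&(H[...,1]>120)&near(at_z(sr,(307,165),.04),.12)
    a=w[blue]; a=a[a[:,2]>.066]; r=cv2.minAreaRect(a[:,:2].astype(np.float32)*1000); print("bracket top",len(a),r)
    al=w[near(at_z(sr,(307,165),.0),.22)&(H[...,1]<60)&(H[...,2]>140)&(z<.02)]
    print("plate",len(al),cv2.minAreaRect(al[:,:2].astype(np.float32)*1000))
    nt=near(at_z(sr,(307,163),.05),.03)&(z>.05); print("stud",nt.sum(),w[nt].mean(0),w[nt][:,2].max())
p=P["top"]; a=cv2.resize(p["img"][135:190,270:345],(600,440),interpolation=cv2.INTER_CUBIC)
p2=P["side"]; b=cv2.resize(p2["img"][150:205,230:305],(600,440),interpolation=cv2.INTER_CUBIC)
cv2.imwrite("pics/nut_t.png",a[:,:,::-1]);cv2.imwrite("pics/nut_s.png",b[:,:,::-1])
np.savez("p0.npz",**{n+k:P[n][k] for n in P for k in("img","range_z","fx","fy","cx","cy","extrinsics")})
E
```

```text
top
rest [0.3536 0.5547] r 0.658 0.85
rest [0.6303 0.4868] r 0.796 0.7
rest [0.5085 0.2739] r 0.578 0.65
nut_center [ 0.6552 -0.0309] r 0.656 0.47
spanner_ring [0.6439 0.2751] r 0.7 0.86
spanner_grip [0.5159 0.2521] r 0.574 0.85
module [ 0.6543 -0.0343] r 0.655 0.82
spanner_grip mask 484 [0.5741 0.2696 0.0356] [0.0015 0.039  0.0443] 0.97
rest mask 788 [0.5154 0.2711 0.0117] [0.0025 0.0083 0.0305] 0.84
rest mask 997 [0.6247 0.4886 0.0119] [0.0023 0.0087 0.0302] 0.68
rest mask 6771 [ 0.6801 -0.0415  0.0248] [0.0029 0.0093 0.0827] 0.62
bracket mask 630 [ 0.6996 -0.0369  0.0542] [0.0092 0.0644 0.0792] 0.97
bracket mask 835 [0.518  0.2713 0.012 ] [0.0018 0.0083 0.0333] 0.55
module mask 6807 [ 0.6804 -0.041   0.0247] [0.0028 0.0093 0.0827] 0.79
module mask 58 [ 0.4677 -0.3587  0.0083] [0.0007 0.0087 0.0143] 0.54
module mask 328 [ 0.4726 -0.4567  0.022 ] [0.0138 0.0223 0.0297] 0.42
handle 237 [[0.4966 0.2617]] [0.9966 0.0825] yaw 4.7294583 -0.07200578081362508 0.07251896561534814 0.039633129551632576
bracket top 287 ((662.4283447265625, -36.25310516357422), (140.05862426757812, 121.10391235
[... 624 characters left out ...]
1 0.0086 0.0335] 0.97
rest mask 2229 [0.345  0.5638 0.0121] [0.0041 0.0077 0.0285] 0.92
rest mask 1341 [0.6206 0.4913 0.0131] [0.0043 0.0087 0.0285] 0.72
bracket mask 1432 [ 0.6767 -0.044   0.0474] [0.0113 0.0488 0.0767] 0.84
module mask 5113 [ 0.6736 -0.0194  0.0305] [0.004  0.0126 0.0815] 0.92
handle 329 [[0.4922 0.2652]] [0.9964 0.0844] yaw 4.839376 -0.07060890294482705 0.0820442464856492 0.03903024450746853
bracket top 407 ((673.6593627929688, -36.63214874267578), (144.59568786621094, 151.83590698242188), 78.00418090820312)
plate 2066 ((696.7366333007812, -49.46833801269531), (269.74725341796875, 296.85174560546875), 75.9306869506836)
stud 50 [ 0.6482 -0.0301  0.0566] 0.06742289623888906
```

View pics/nut_t.png

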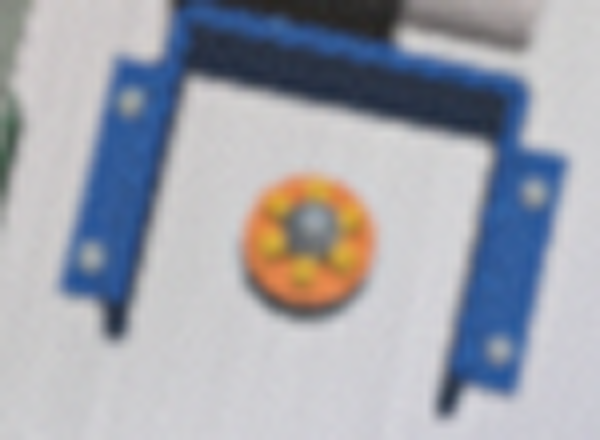

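View pics/nut_s.png

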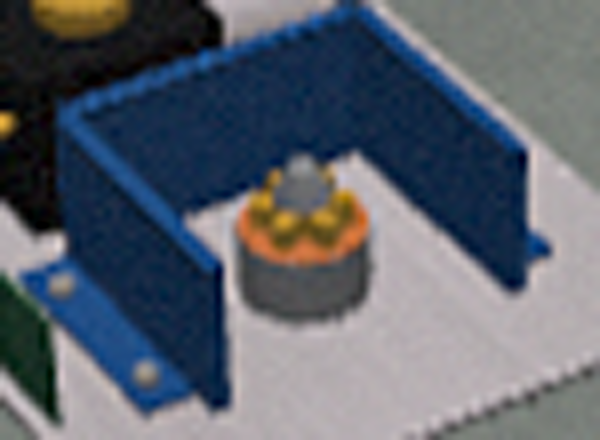

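Crops: the six yellow lobes on the top view sit around (310,231) at 8x, so full-image (308.4,163.5), at roughly (317,190), (350,218), (343,257), (303,270), (272,242) and (278,208). The bracket opens to the lower left. The rest nearest the base is the one carrying the spanner (r 0.58 m, against 0.66 and 0.80). Next I'll fit the lobe phase and check the IK options.

```bash
cat >> h.py <<'E'
def Rot(phi,flip):   # tool for spanner yaw phi (rad)
    c,s=np.cos(phi),np.sin(phi); k=-1 if flip else 1
    return np.array([[k*c,k*s,0],[k*s,-k*c,0],[0,0,-1]],float)
E
python3 - <<'E'
from h import *
np.set_printoptions(precision=4,suppress=True)
d=np.load("p0.npz"); 
for n in("top","side"):
    p={k:d[n+k] for k in("img","range_z","fx","fy","cx","cy","extrinsics")}
    H=hue(p); 
    # template-free: yellowness harmonic about the candidate centre, search centre+phase
    sc=((H[...,0]>=18)&(H[...,0]<34)&(H[...,1]>120)).astype(np.float32)
    img=p["img"].astype(np.float32); hs=cv2.cvtColor(p["img"],cv2.COLOR_RGB2HSV); 
    yel=np.clip(H[...,0]-11,0,14).astype(np.float32)*(H[...,1]>110)
    best=[]
    rr=np.array([.015,.018]); 
    for cx in np.arange(.640,.664,.001):
        for cy in np.arange(-.045,-.022,.001):
            for ph in np.arange(0,60,2.):
                a=np.radians(ph+60*np.arange(6)); v=0
                for off,sg in((0,1),(np.pi/6,-1)):
                    for r in rr:
                        for h,wt in((.048,1),):
                            q=np.array([proj(p,np.array([cx+r*np.cos(t+off),cy+r*np.sin(t+off),h])) for t in a],np.float32)
                            v+=sg*cv2.remap(yel,q[None,:,0],q[None,:,1],cv2.INTER_LINEAR).sum()
                best.append((v,cx,cy,ph))
    best.sort(reverse=True); print(n); print(np.array(best[:8]))
p={k:d["top"+k] for k in("img","range_z","fx","fy","cx","cy","extrinsics")}
L=np.array([at_z(p,(270+(u+.5)/8-.5,135+(v+.5)/8-.5),.048)[:2] for u,v in[(317,190),(350,218),(343,257),(303,270),(272,242),(278,208)]])
c=L.mean(0); e=L-c; print(c,np.hypot(*e.T),np.degrees(np.arctan2(e[:,1],e[:,0]))%60)
print("stud top",at_z(p,(270+316.5/8-.5,135+214/8-.5),.063))
print(current_tool_rot())
for flip in(0,1):
    for nm,c,phi in(("rest",(.517,.2655),4.5),)+tuple(("nut%d"%r,None,-13+r) for r in(-40,0,40)):
        f=np.radians(phi)
        if c is None: c=np.array([.651,-.034])-.13*np.array([np.cos(f),np.sin(f)])
        for z in(.015,.2): print(flip,nm,planner.ik([*c,z],Rot(f,flip)))
E
```

```text
top
[[84.2217  0.651  -0.035  48.    ]
 [83.375   0.651  -0.035  50.    ]
 [82.9658  0.651  -0.035  46.    ]
 [81.5869  0.652  -0.035  48.    ]
 [80.9648  0.652  -0.035  50.    ]
 [80.7119  0.651  -0.034  50.    ]
 [80.6104  0.651  -0.034  48.    ]
 [79.9834  0.651  -0.036  48.    ]]
side
[[48.1689  0.648  -0.024   4.    ]
 [48.1289  0.642  -0.031  34.    ]
 [47.834   0.643  -0.031  34.    ]
 [47.3154  0.643  -0.031  32.    ]
 [47.1309  0.642  -0.03   32.    ]
 [47.1201  0.643  -0.031  36.    ]
 [47.0898  0.648  -0.024   2.    ]
 [47.0869  0.649  -0.025   4.    ]]
[ 0.6516 -0.0351] [0.0164 0.016  0.0161 0.0158 0.0154 0.0153] [50.3692 48.0193 49.5395 48.6616 46.2598 53.4293]
stud top [ 0.6541 -0.0365  0.063 ]
[[ 0.909   0.4167  0.    ]
 [ 0.4167 -0.909   0.0001]
 [ 0.0001 -0.0001 -1.    ]]
0 rest [ 0.0448  0.6202 -0.7646  1.7073  0.4929  1.0166 -2.3857]
0 rest [ 0.1863  0.4737 -0.9798  1.5116  0.3971  1.3683 -2.3149]
0 nut-40 [ 0.1075  0.5104 -0.3634  1.7324  0.217   0.9384 -2.8382]
0 nut-40 [ 0.2145  0.3388 -0.4983  1.5373  0.1653  1.3076 -2.7988]
0 nut0 [ 0.2983  0.4243 -0.4215  1.8726  0.2185  0.8898 -2.0262]
0 nut0 [ 0.3732  0.2207 -0.4925  1.6757  0.1085  1.2724 -1.9389]
0 nut40 [ 0.4116  0.4499 -0.366   1.8247  0.1995  0.903  -1.1448]
0 nut40 [ 0.4461  0.2512 -0.3964  1.6311  0.1003  1.2795 -1.0675]
1 rest [ 0.1464  0.6884 -0.9221  1.7031  0.6161  1.0675  0.6719]
1 rest [ 0.242   0.5171 -1.0806  1.5095  0.4593  1.3907  0.7828]
1 nut-40 [ 0.3217  0.5742 -0.651   1.7225  0.4065  0.9836  0.1643]
1 nut-40 [ 0.3686  0.3797 -0.7088  1.5304  0.2514  1.3247  0.2793]
1 nut0 [ 0.4724  0.4706 -0.6394  1.8651  0.3473  0.9188  1.0148]
1 nut0 [ 0.5265  0.2486 -0.6787  1.6695  0.1619  1.2806  1.1603]
1 nut40 [ 1.0269  0.8656 -1.2898  1.8004  0.8979  1.2099  1.5   ]
1 nut40 [ 1.0542  0.5213 -1.2782  1.608   0.5057  1.3941  1.7627]
```

The choice is the spanner at (210,210) on the nearest rest. The nut is at (0.651, -0.035) with lobes at 49° mod 60, and the tool will be flipped. Now I'll grasp and lift.

```bash
python3 - <<'E'
from h import *
np.set_printoptions(precision=4,suppress=True)
f=np.radians(4.5); g=[.517,.2655]; R=Rot(f,1)
arm.reach([*g,.22],R); print(current_clock())
arm.move_linear([*g,.015],R,speed=.2,force_limit=12); print(current_position(),current_wrist_force())
eoat.gripper_to(.0); print("w",current_gripper_width(),current_grasp_force(),current_clock())
p=vision.read_camera("top"); w=cloud(p)
F0=current_wrist_force(); arm.move_linear([*g,.13],R,speed=.15); print(F0,current_wrist_force(),current_wrist_torque(),current_clock(),current_gripper_width())
p=vision.read_camera("top"); cv2.imwrite("pics/lift.png",cv2.resize(p["img"][120:260,140:280],(560,560),interpolation=cv2.INTER_CUBIC)[:,:,::-1])
w=cloud(p)
for d in vision.landmark_of("spanner_ring",p)[:2]: print("ring",at_z(p,d["location"],.147),d["confidence"])
for d in vision.regions_of("spanner_ring",p)[:2]:
    a=w[d["mask"]]; a=a[(a[:,0]>.615)&(a[:,2]>.1)]; r=cv2.minEnclosingCircle(a[:,:2].astype(np.float32)); print(len(a),a.mean(0),np.median(a[:,2]),r)
E
```

```text
4.7583
[0.5177 0.2661 0.0162] [0.2954 0.1158 0.8997]
w 0.015127493401723561 59.23145234584808 6.575
[-1.3781 -1.5505  4.7706] [ 0.5866 -1.0768 -3.5856] [ 0.018   0.0746 -0.0203] 7.5417 0.014686539053822462
ring [0.6405 0.2655 0.147 ] 0.67
89 [0.6579 0.2629 0.1507] 0.15132730919651932 ((0.6545847058296204, 0.27082908153533936), 0.0279717855155468)
```

View pics/lift.png

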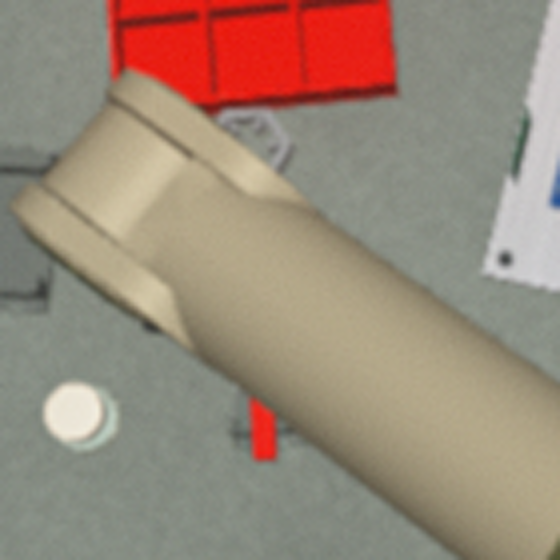

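The top view shows the spanner lifted clear, but the arm hides most of the ring: only the far edge shows near crop (250,130). I'll use the side camera for the ring position in hand.

```bash
python3 - <<'E'
from h import *
np.set_printoptions(precision=4,suppress=True)
print(current_position())
p=vision.read_camera("side"); w=cloud(p); H=hue(p)
for d in vision.landmark_of("spanner_ring",p)[:2]: print("ring",d["location"],at_z(p,d["location"],.147),d["confidence"])
for d in vision.regions_of("spanner_ring",p)[:2]:
    a=w[d["mask"]]; a=a[~np.isnan(a[:,0])]; print(d["mask"].sum(),d["confidence"],np.percentile(a[:,2],[5,50,95]))
    m=d["mask"]&(w[...,2]>.1)&(w[...,0]>.605)&(H[...,1]<80); a=w[m]; print("box",m.sum(),a.min(0),a.max(0),np.median(a,0)); 
    r=cv2.minAreaRect(a[:,:2].astype(np.float32)*1000); print(r)
    # plane fit
    t=a[a[:,2]>np.median(a[:,2])]; print(np.linalg.lstsq(np.c_[t[:,:2]-t[:,:2].mean(0),np.ones(len(t))],t[:,2],rcond=None)[0])
red=((H[...,0]<6)|(H[...,0]>174))&(H[...,1]>150)&(w[...,2]>.135)&(w[...,2]<.18)&(np.hypot(w[...,0]-.5,w[...,1]-.265)<.12)
a=w[red]; print("red",len(a),a.min(0),a.max(0)); 
for lo,hi in((.40,.47),(.53,.60)):
    t=a[(a[:,0]>lo)&(a[:,0]<hi)]; 
    if len(t): print(lo,len(t),t.mean(0),np.percentile(t[:,2],90))
u,v=map(int,proj(p,np.array([.58,.27,.147])))
cv2.imwrite("pics/s2.png",cv2.resize(p["img"][v-60:v+60,u-80:u+80],(800,600),interpolation=cv2.INTER_CUBIC)[:,:,::-1]); print(u,v)
E
```

```text
[0.5165 0.265  0.1288]
ring [184.9, 192.3] [0.657  0.2583 0.147 ] 0.91
549 0.92 [0.1402 0.1511 0.1548]
box 259 [0.605  0.2497 0.1391] [0.6762 0.3086 0.1559] [0.6438 0.2789 0.1507]
((644.4420776367188, 274.7933349609375), (62.890174865722656, 60.75840759277344), 40.81296157836914)
[-0.0121 -0.002   0.1524]
red 250 [0.4212 0.2503 0.1388] [0.607  0.2788 0.1626]
0.4 132 [0.4439 0.2624 0.1519] 0.15484648663703424
0.53 6 [0.5608 0.2675 0.1537] 0.15495264053705726
200 207
```

View pics/s2.png

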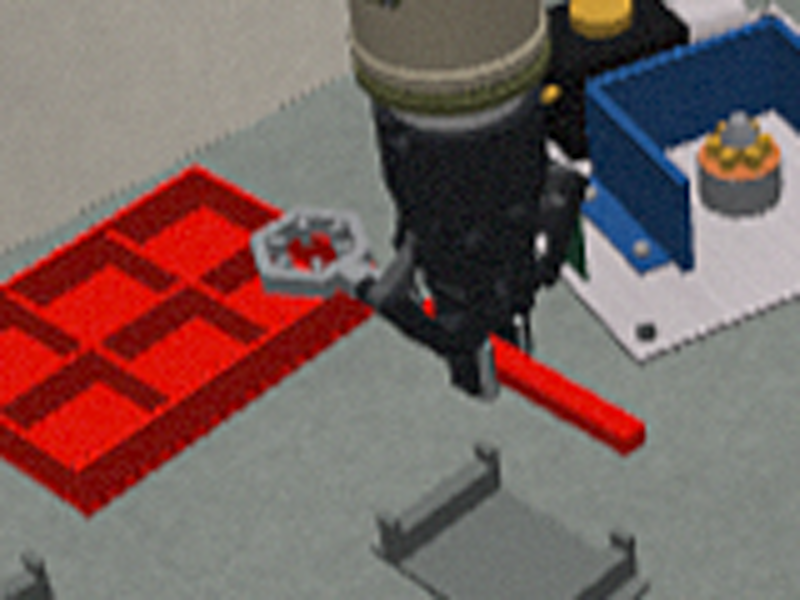

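The side view shows the spanner held level, with the ring at crop (308,247). That matches the nominal 130 mm grip offset. Now I'll go over the nut and look again.

```bash
cat >> h.py <<'E'
NUT=np.array([.651,-.035]); D=.1295; OFF=.0165
def pose(phi_deg,zring,nut=NUT):
    f=np.radians(phi_deg); return [*(nut-D*np.array([np.cos(f),np.sin(f)])),zring-OFF],Rot(f,1)
def torque():
    F=np.array(current_wrist_force()); M=np.array(current_wrist_torque()); r=np.array(current_position())[:2]-NUT
    return r[0]*F[1]-r[1]*F[0]+M[2]
def phi_now():
    R=np.array(current_tool_rot()); return np.degrees(np.arctan2(-R[1,0],-R[0,0]))
E
python3 - <<'E'
from h import *
np.set_printoptions(precision=4,suppress=True)
x,R=pose(-11,.15); arm.reach(x,R); print(current_clock())
x,R=pose(-11,.088); arm.move_linear(x,R,speed=.12); arm.sleep(.2); print(current_clock(),current_position(),x,phi_now())
for n in("side","top"):
    p=vision.read_camera(n); w=cloud(p)
    for d in vision.landmark_of("spanner_ring",p)[:2]: print(n,"ring",d["location"],at_z(p,d["location"],.088),d["confidence"])
    m=(np.hypot(w[...,0]-NUT[0],w[...,1]-NUT[1])<.045)&(w[...,2]>.082)&(w[...,2]<.105); a=w[m]
    if len(a)>5: print(len(a),np.median(a,0),a.min(0),a.max(0))
    u,v=map(int,proj(p,np.array([*NUT,.08])))
    cv2.imwrite(f"pics/h_{n}.png",cv2.resize(p["img"][v-30:v+30,u-40:u+40],(800,600),interpolation=cv2.INTER_CUBIC)[:,:,::-1]); print(u,v)
print(current_wrist_force(),torque())
E
```

```text
8.9083
9.775 [ 0.5245 -0.0102  0.0723] [np.float64(0.5238792797435275), np.float64(-0.01029023509873745), 0.0715] -11.002136338937989
side ring [266.4, 162.7] [ 0.6592 -0.0385  0.088 ] 0.62
191 [ 0.6509 -0.0281  0.0942] [ 0.6216 -0.0665  0.083 ] [ 0.6839 -0.      0.0992]
267 166
308 160
[-0.011   0.0316 -4.0359] 0.015560320629171525
```

View pics/h_side.png

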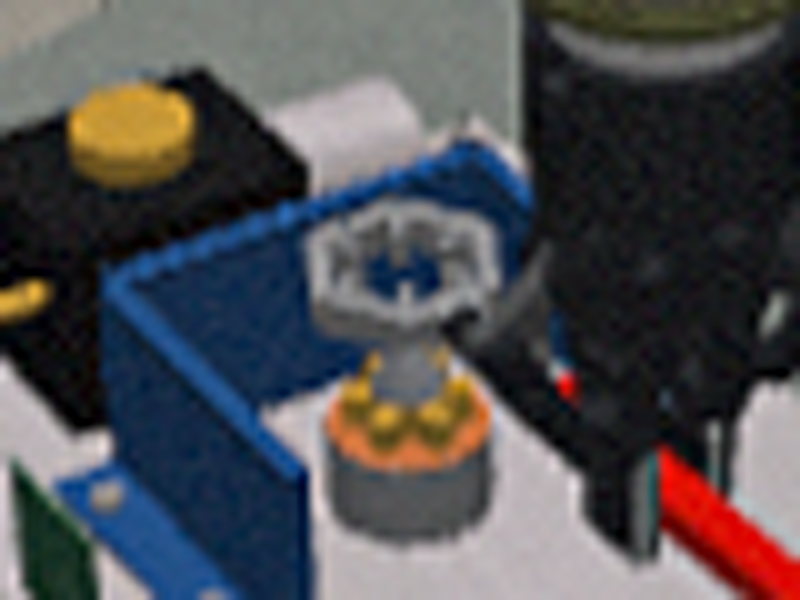

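The side view shows the ring at crop (403,262), centred over the stud at (410,350) to within about 2 mm. Now I'll lower it under a force limit.

```bash
python3 - <<'E'
from h import *
np.set_printoptions(precision=4,suppress=True)
x,R=pose(-11,.062); print(arm.move_linear(x,R,speed=.1,force_limit=8),current_position(),current_wrist_force())
if 1:
    x,R=pose(-11,.043); hit=arm.move_linear(x,R,speed=.04,force_limit=8)
    print(hit,current_position(),current_wrist_force(),current_wrist_torque(),current_clock(),phi_now())
E
```

```text
False [ 0.5234 -0.0102  0.045 ] [-0.0696  0.2148 -3.8485]
False [ 0.5239 -0.0102  0.0265] [ 0.1935 -0.6663 -3.3681] [ 0.0162  0.0098 -0.0122] 11.0083 -10.994043607095898
```

No contact force on the way down to ring height 43 mm, so the ring is seated. First stroke.

```bash
cat >> h.py <<'E'
def stroke(a,b,step,T0,lim=.8,speed=.1):
    """turn clockwise from a to b deg; returns (phi, torque) and stops when stiff"""
    n=int(np.ceil(abs(b-a)/step)); log=[]
    for p in np.linspace(a,b,n+1)[1:]:
        x,R=pose(p,.0425); arm.move_linear(x,R,speed=speed); T=torque()-T0; F=np.array(current_wrist_force())
        log.append((round(p,1),round(T,2),*np.round(F,1)))
        if abs(T)>lim: break
    return log
E
python3 - <<'E'
from h import *
for l in stroke(-11,-50,7,torque()): print(*l)
print(current_clock(),phi_now(),current_wrist_torque(),current_position())
E
```

```text
-17.5 -0.07 0.3 -0.3 -3.1
-24.0 0.03 0.2 -0.2 -3.5
-30.5 -0.16 -0.0 1.5 -4.2
-37.0 -0.03 -0.6 1.5 -3.3
-43.5 -0.02 0.1 1.6 -3.9
-50.0 0.04 -0.6 2.1 -2.8
12.8083 -49.803804541885064 [0.46926243 0.16106762 0.22499284] [0.56713292 0.06363238 0.02565281]
```

```bash
python3 - <<'E'
from h import *
np.set_printoptions(precision=3,suppress=True)
x,R=pose(-46,.0425); arm.move_linear(x,R,speed=.08); print(current_wrist_force())
x,R=pose(-46,.088); arm.move_linear(x,R,speed=.12); arm.sleep(.1); print(current_wrist_force(),torque(),current_position(),current_clock())
p=vision.read_camera("side"); w=cloud(p); m=(np.hypot(w[...,0]-NUT[0],w[...,1]-NUT[1])<.045)&(w[...,2]>.082)&(w[...,2]<.105); a=w[m]
print(len(a),np.median(a,0),(a.min(0)+a.max(0))/2)
u,v=267,166
cv2.imwrite(f"pics/n1.png",cv2.resize(p["img"][v-30:v+30,u-40:u+40],(800,600),interpolation=cv2.INTER_CUBIC)[:,:,::-1])
x,R=pose(14,.088); arm.move_linear(x,R,speed=.15); print(current_clock(),current_position(),phi_now())
p=vision.read_camera("top"); H=hue(p); yel=np.clip(H[...,0]-11,0,14).astype(np.float32)*(H[...,1]>110); print("yellow px top",(yel[150:175,295:322]>8).sum())
E
```

```text
[-0.977  1.604 -3.848]
[-0.242 -1.06  -3.789] 0.09408226398062257 [0.56  0.058 0.071] 13.7
  return _methods._mean(a, axis=axis, dtype=dtype,
  ret = um.true_divide(
Traceback (most recent call last):
ValueError: zero-size array to reduction operation minimum which has no identity
```

```bash
python3 - <<'E'
from h import *
np.set_printoptions(precision=3,suppress=True)
for f in(-16,14):
    x,R=pose(f,.088); arm.move_linear(x,R,speed=.15)
arm.sleep(.1); print(current_clock(),current_position(),phi_now(),current_wrist_force(),torque())
p=vision.read_camera("side"); w=cloud(p); m=(np.hypot(w[...,0]-NUT[0],w[...,1]-NUT[1])<.045)&(w[...,2]>.082)&(w[...,2]<.105); a=w[m]
print(len(a),len(a) and ((a.min(0)+a.max(0))/2,np.median(a,0)))
u,v=267,166
cv2.imwrite(f"pics/n1.png",cv2.resize(p["img"][v-30:v+30,u-40:u+40],(800,600),interpolation=cv2.INTER_CUBIC)[:,:,::-1])
E
```

```text
15.2 [ 0.526 -0.065  0.072] 14.00546262065291 [ 0.113  0.276 -3.192] -0.07092939516871985
234 (array([ 0.644, -0.031,  0.091]), array([ 0.643, -0.031,  0.093]))
```

View pics/n1.png

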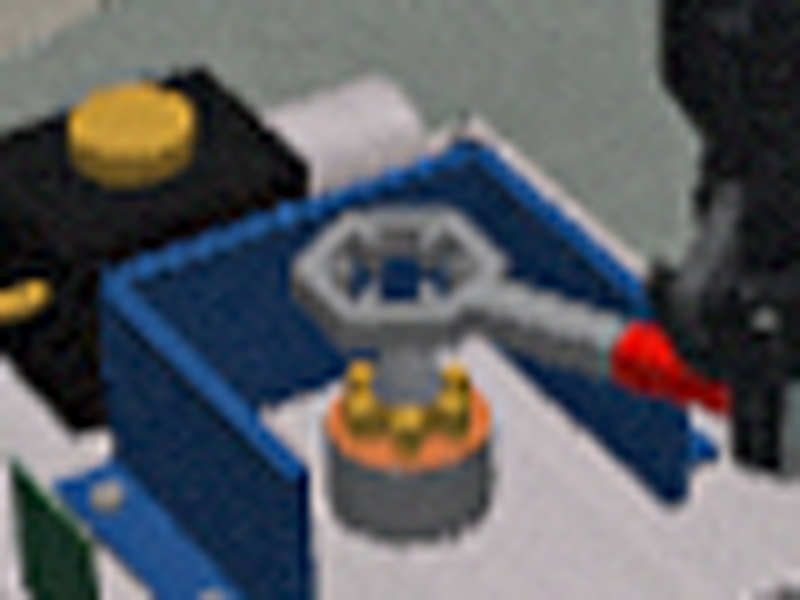

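The nut did turn: its front lobe is now at crop (408,430), giving a phase of about 14.6° against 14° expected, and the ring is aligned above it. Next I'll reseat and run the second stroke.

```bash
cat >> h.py <<'E'
def seat(f):
    x,R=pose(f,.062); a=arm.move_linear(x,R,speed=.12,force_limit=10)
    x,R=pose(f,.0425); b=arm.move_linear(x,R,speed=.05,force_limit=10)
    z=current_position()[2]+OFF; print("seat",f,a,b,round(z,4),np.round(current_wrist_force(),1),current_clock()); return not(a or b) and z<.0455
def back(f0,f1,n=3):
    x,R=pose(f0,.0425); arm.move_linear(x,R,speed=.08)
    x,R=pose(f0,.066); arm.move_linear(x,R,speed=.12)
    for f in np.linspace(f0,f1,n+1)[1:]:
        x,R=pose(f,.066); arm.move_linear(x,R,speed=.15)
E
python3 - <<'E'
from h import *
if seat(14):
    for l in stroke(14,-50,8,0): print(*l)
    back(-46,14)
    arm.sleep(.1);print(current_clock(),phi_now(),current_position(),current_wrist_force(),torque())
    p=vision.read_camera("side");np.savez("p2.npz",**p)
E
```

```text
seat 14 False False 0.0424 [-0.3 -0.2 -3.5] 16.1583
6.0 -0.01 0.3 0.2 -3.7
-2.0 0.12 0.4 -0.1 -3.9
-10.0 -0.01 0.1 1.3 -2.8
-18.0 0.16 0.3 0.2 -3.0
-26.0 0.13 -0.7 0.6 -3.3
-34.0 -0.07 -0.7 2.7 -3.7
-42.0 0.15 -0.6 0.9 -3.4
-50.0 0.17 -1.6 2.7 -3.4
21.0333 13.956997500350125 [ 0.52552249 -0.06412601  0.04975493] [ 0.46620671  0.45292035 -4.22212849] -0.012737501215046174
```

```bash
python3 - <<'E'
from h import *
if seat(14):
    L=stroke(14,-1,7.5,0)+stroke(-1,-49,3,0)
    for l in L: print(*l)
    print(current_clock(),phi_now(),current_position(),torque())
E
```

```text
seat 14 False False 0.0423 [ 0.2 -0.6 -3.3] 21.875
6.5 0.08 -0.5 -1.0 -3.2
-1.0 -0.05 0.3 0.7 -3.3
-4.0 0.16 -0.2 -0.0 -3.8
-7.0 0.13 -0.2 0.3 -2.5
-10.0 0.04 1.0 0.9 -3.5
-13.0 0.04 -0.1 0.5 -4.3
-16.0 0.19 -0.8 -0.1 -3.0
-19.0 0.22 -0.4 -0.1 -2.4
-22.0 1.04 -1.8 -3.3 -2.3
24.2583 -21.85357261294743 [0.53035018 0.01204841 0.02567963] 1.0417481644984052
```

Stiff at about -20..-22°. I'll creep on to find where the torque plateaus.

```bash
python3 - <<'E'
from h import *
for l in stroke(-22,-26,1,0,lim=9): print(*l)
print(current_clock(),phi_now(),current_position(),current_wrist_torque(),current_grasp_force())
E
```

```text
-23.0 1.4 -2.8 -5.1 -3.3
-24.0 1.47 -3.4 -5.4 -1.5
-25.0 1.52 -4.1 -5.4 -2.8
-26.0 1.36 -3.8 -4.2 -2.6
25.2583 -25.904211962448773 [0.53376215 0.02003041 0.02554731] [-1.0536459   0.64709155  0.65980602] 60.060646533966064
```

```bash
python3 - <<'E'
from h import *
for l in stroke(-26,-32,2,0,lim=9): print(*l)
arm.sleep(.15); print(current_clock(),phi_now(),torque())
# unload: back off through the play until torque is near zero, log it
for f in(-30.5,-29,-27.5):
    x,R=pose(f,.0425); arm.move_linear(x,R,speed=.06); print(f,round(torque(),2),np.round(current_wrist_force(),1))
p=vision.read_camera("side"); w=cloud(p); H=hue(p)
red=((H[...,0]<6)|(H[...,0]>174))&(H[...,1]>150)&(w[...,2]>.03)&(w[...,2]<.07)&(np.hypot(w[...,0]-.53,w[...,1]-.02)<.13); a=w[red]
c,s=cv2.PCACompute(a[:,:2].astype(np.float32),None); print("handle yaw seen",len(a),np.degrees(np.arctan2(s[0][1],s[0][0])),a.min(0),a.max(0))
E
```

```text
-28.0 1.41 -4.0 -4.9 -2.5
-30.0 1.5 -4.2 -6.1 -3.2
-32.0 1.27 -3.4 -4.6 -2.7
26.1583 -31.859594457040014 1.3280759292503408
-30.5 1.08 [-3.8 -4.5 -2.4]
-29 0.62 [-2.8 -3.2 -3.4]
-27.5 0.22 [-2.3 -1.6 -3.6]
handle yaw seen 167 -29.314102 [0.44973147 0.00719283 0.04047846] [0.56123051 0.07714207 0.05988301]
```

The torque held a plateau of about 1.4 N m from roughly -23.5° to -32°. That puts the collar at about 8.5–10°, inside the window. Now I'll unload, lift off and return the spanner.

```bash
python3 - <<'E'
from h import *
np.set_printoptions(precision=3,suppress=True)
x,R=pose(-23.5,.0425); arm.move_linear(x,R,speed=.06); print(torque(),current_wrist_force())
x,R=pose(-23.5,.15); print(arm.move_linear(x,R,speed=.1,force_limit=15),current_position(),torque(),current_wrist_force())
g=[.517,.2655]; R=Rot(np.radians(4.5),1)
arm.reach([*g,.13],R); arm.sleep(.2); print(current_clock(),current_position(),current_wrist_force())
p=vision.read_camera("side"); w=cloud(p); H=hue(p)
red=((H[...,0]<6)|(H[...,0]>174))&(H[...,1]>150)&(w[...,2]>.135)&(w[...,2]<.18)&(np.hypot(w[...,0]-.5,w[...,1]-.265)<.12); t=w[red]; t=t[t[:,0]<.47]; print("handle",len(t),t.mean(0),np.percentile(t[:,2],90))
cv2.imwrite("pics/ret.png",cv2.resize(p["img"][147:267,120:280],(800,600),interpolation=cv2.INTER_CUBIC)[:,:,::-1])
E
```

```text
-5.49588648919401e-05 [-0.301  0.121 -3.484]
False [0.532 0.017 0.133] -0.012963467091179282 [-0.494  0.477 -4.543]
29.6667 [0.518 0.264 0.13 ] [ 0.055 -0.38  -3.073]
handle 132 [0.445 0.261 0.153] 0.15595364565115197
```

View pics/ret.png

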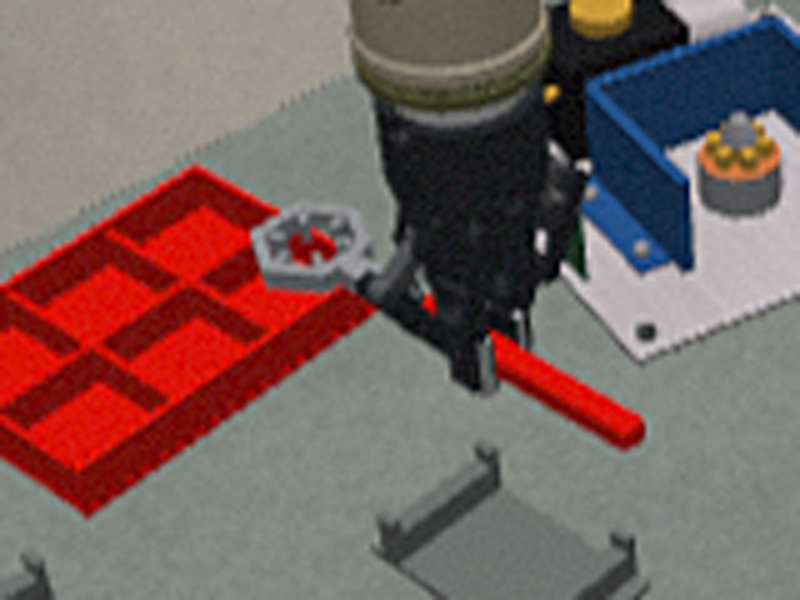

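The spanner sits in the hand exactly as before, with the ring at crop (308,247), and the nut is clear. Now I'll lay it down.

```bash
python3 - <<'E'
from h import *
np.set_printoptions(precision=3,suppress=True)
g=[.517,.2655]; R=Rot(np.radians(4.5),1)
arm.move_linear([*g,.03],R,speed=.12,force_limit=10)
print(arm.move_linear([*g,.0155],R,speed=.03,force_limit=6),current_position(),current_wrist_force())
eoat.gripper_to(.085); print(current_gripper_width())
arm.move_linear([*g,.2],R,speed=.12)
arm.reach([.45,.0,.35],R) if planner.ik([.45,.0,.35],R) is not None else None
arm.sleep(.3); print(current_clock(),current_wrist_force())
p=vision.read_camera("top"); w=cloud(p); H=hue(p); z=w[...,2]
m=((H[...,0]<6)|(H[...,0]>174))&(H[...,1]>170)&(z>.02)&(z<.06)&(np.hypot(w[...,0]-.51,w[...,1]-.265)<.13); a=w[m]
c,s=cv2.PCACompute(a[:,:2].astype(np.float32),None); t=(a[:,:2]-c)@s[0]; print("handle",m.sum(),c,np.degrees(np.arctan2(s[0][1],s[0][0])),t.min(),t.max(),np.median(a[:,2]))
cv2.imwrite("pics/end.png",p["img"][:,:,::-1])
E
```

```text
True [0.517 0.265 0.015] [-0.276 -1.201  5.247]
0.08465897107486291
35.1833 [ 0.312  0.299 -0.304]
handle 238 [[0.495 0.262]] 4.716177 -0.07106935581311816 0.07222187954057747 0.04006768831119159
```

View pics/end.png

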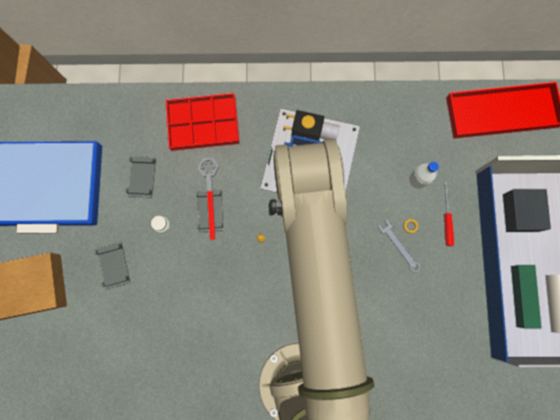

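The spanner is back on its rest at (210,210), in its original place to within 2 mm. The bystanders haven't moved and the arm is clear, so I'm handing in.

```bash
python3 -c "
from workcell import *
print(order.close_job(),current_clock())"
```

```text
the job is handed in; nothing more can be done
the job is handed in; nothing more can be done
```

The job is handed in: I ran the nut down in three strokes until it went stiff and turned the collar in about 8.5–10° further (estimated from hand torque and angle, not measured directly), then laid the spanner back on its rest; the last clock reading was 35 s, and I got no verdict back from the judging.

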